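# Load the spring-closed drill jig

## Task

Load the aluminium blank into the drill jig: with one fingertip press down the long thumb plate so that the spring-closed bush plate swings up, and keep it held up while your other fingertip pushes the blank along its track under the bush plate until it is fully home against the end stop. Then let go, so that the bush plate closes on the blank, and move clear. The blank is only pushed, never picked up, and the other things on the bench stay where they are.

Things in the scene. Friction and masses are not known exactly. Their poses are not given: they have to be found in the camera images.
- jig: Fixed steel drill jig. Origin: underside of base (bench height), on the track's centre line; x: pushing direction, y: from track towards hinge and thumb plate, z up. Jig mm below are in this frame. Base x -140..110, y -60..125, top z 15. Track bed z 25, 44 wide between rails 11 thick, tops z 35. Two hinge lugs, 12 x 16, at x -128 and 80, y 40, tops z 63.
- blank: Plain aluminium block, 70 long (its x, along the track), 40 wide, 30 high, about 0.23 kg, lying on the bed of the track between the rails, its length along the track; top at jig z 55. Origin: centre of its underside. Its leading end starts 5 to 45 mm short of the bush plate. Fully home, its origin is at jig x 35 and 25 mm of it still sticks out from under the bush plate.
- bush_plate (a joint): Angle (rad) of the rigid see-saw made of bush plate and thumb plate. 0: shut, empty; the bush plate hangs up to 10 mm below the blank's top and bars its way. 0.15: both plates level, bush plate flat on a blank. More: bush plate up, limit 0.6; 0.3 to 0.5 is ample. Pressing the thumb plate down raises it; about 3.5 N starts it, 6.5 N holds 0.45; a spring shuts it when let go.
- hinge_mid (a point): Point on the hinge axis (along jig x, at jig y 40, z 55), at jig x 0. The hinge barrel is 12 thick, with springs 17 thick round it.
- bush_plate_edge (a point): Middle of the bush plate's free edge, underside, 75 mm from the hinge axis, at jig x 47. The bush plate is 8 thick, lies over the track at jig x 25..70, from the hinge across to jig y -35; two drill bushes stand 5 above it.
- thumb_plate (a point): Point on the thumb plate's upper face, 44 mm from the hinge axis, middle of its length (jig x -25, y 83 when shut); moves with it. The thumb plate is 4 thick, jig x -120..70, reaching 65 from the hinge (to jig y 105); a fingertip may press and slide anywhere along it. Its face there is at jig z 64 when shut and z 44 at 0.45 rad, so a fingertip level with it is also below the blank's top.
- track_end (a point): Foot of the end stop's face, on the bed, middle of the track (jig x 70, y 0, z 25). The stop is 20 thick, its top at jig z 55.
- drilled_blank: Finished aluminium block with two holes, 70 x 40 x 30, lying on the bench beside the jig (its -y side); leave it. Origin: centre of its underside.
- tube_offcut: Short dark steel tube standing on end on the bench beside the jig (-y side), 38 across, 55 high; leave it. Origin: centre of its underside.
- chuck_key: T-shaped drill chuck key lying on the bench beside the jig (thumb-plate side), 80 x 80, 20 high; leave it. Origin: underside, middle of the shank.
- hammer: Hammer, 300 long, lying on the bench to the right; leave it.
- flux_tub: White plastic tub with lid, 104 across, 115 high, on the left of the bench; leave it. Origin: centre of its underside.
- fluid_bottle: White bottle with blue cap, 68 across, 190 high, on the right of the bench; leave it. Origin: centre of its underside.
- parts_cup: Open steel cup, 80 across, 75 high, on the left of the bench; leave it. Origin: centre of its underside.
Mind the look-alikes: they are no part of the job. What is shaped like the blank but brown or purple is not meant.

How it is judged:
By the outcome, as a careful person would: the job done as asked, in the order asked, and still so for the second after the job is handed in, with the robot touching nothing.
It also fails if it takes over 42 s, if anything falls off the work surface, if the arm or the gripper's body presses on something with over 40 N, if the wrist force passes 120 N, or if a joint passes its speed limit or range.

## Robot

A 7-joint arm with a two-finger parallel gripper is mounted at the origin on the work surface. World frame = base frame: x ahead of the robot, y to its left, z up, the work surface at z = 0. Lengths are in mm, angles in rad, forces in N, time in s.
With the tool pointing down it reaches from about 400 to 900 mm from the base axis. Payload 5.6 kg.
Tool frame: the origin (TCP) lies at the very end of the fingers, on their centre line; the grasp point (between the pads) lies 19 mm behind it; z points along the fingers, y is the line along which they close (so a half turn about z gives the same grasp; the last joint's range is limited). The gripper opens to 92 mm and grips with 3 to 60 N. Pads are 20 mm wide; open, the fingers measure 128 mm over their backs; the gripper's body (75 mm by 189 mm) begins 69 mm behind the grasp point.
Start: joints at [1.194, 0.468, -0.012, 1.603, 0.006, 1.071, -0.056], TCP at [212.922, -614.144, 214.592] pointing down, gripper open.
Joint ranges: [-2.53, 2.53], [-0.31, 2.02], [-1.57, 1.55], [0.28, 2.44], [-1.29, 4.43], [0.15, 1.84], [-2.92, 2.92]. Speed limits (rad/s): [2.57, 2.57, 3.14, 3.14, 3.14, 3.14, 3.14].

## Interface

Orientations are given as a unit quaternion [w, x, y, z].
In Python, from station import get_obs, grab_frame, calibration, close_job gives the robot as it stands. The module is installed in compiled form; this text tells all that it offers.
- The arm moves only by the tool move_arm, never from a script. Its argument "increments" is a list of rows, each a list of 7 numbers: the gripper command: -1 is fully open, 1 is shut, values between are in proportion, then the shift along the world's x, y, z in cm, then the turn, a rotation vector about the world's x, y, z in degrees. In form: [[claw, dx, dy, dz, rx, ry, rz], ...]. A call has 1 to 8 rows; each row is the pose to reach, as a shift and turn from the pose commanded when the call began; what a row does not reach only later rows make up. A row lasts 1/8 s, in which the tool goes at most 62.5 mm and 10.7 degrees, less where a joint would pass 70% of its speed; a pose out of reach is approached as far as the arm can. A call with a gripper value outside its range is refused whole. The fingers move at their own pace and stop on an object; the grip force is fixed at half the most. Time passes only in rows, so rows that repeat a pose let the fingers close. It gives the time, the measured TCP pose, the force, the opening and the grip force at its end, in the units of the state.
- get_obs(): the state, without advancing time (a new reading comes with each control period).
- grab_frame(name): name is "scene" or "side" or "wrist"; returns the picture (400x640x3 uint8, red, green, blue); there is no depth.
- calibration(name): a dict with "fx", "fy", "cx", "cy" (pixels), "R" (3x3) and "t" (3): a world point X has camera coordinates R X + t. Camera axes: x right, y down, z forward; pixel columns grow to the right and rows downward; lengths in mm; the calibration is good to about 2 mm. A picture is of the moment at which its call begins: read the wrist's pose just before it. calibration takes no time and is no camera call; for the wrist camera it gives the pose at the moment of the call.
- close_job(): hands the job in; it is judged then, once.
The state is a dict: "clock": time; "q": joint angles; "joint_vel": joint speeds; "tau": joint torques, N m; "tcp_pos": TCP position; "orientation": TCP orientation; "ft_force": force on the tool from outside, world axes, zero at the start; "wrist_torque": the same for the moment, N m; "finger_gap": finger opening in mm; "finger_force": force on a finger pad.
Only numpy, scipy, OpenCV 4.12 (cv2) and the standard library are available. Lean on these libraries where they do the work, as an engineer would, in place of code of your own. Each camera call takes 0.05 s, during which the arm holds its last target. There are 200 camera calls.

## Working session

There is one attempt and no reset: what is moved stays moved. The work goes in short steps, Python scripts to look and compute and a tool call to move; the robot and the scene stay as the last step left them, time stands still between calls to the robot, and variables do not carry over. Pictures are saved under pics/ and viewed, at most 10 in all, crops included, and the job is handed in when it is done.

Besides the shell and the picture viewer there is one more tool, called after "Call:" as name([rows], argument=value, ...), one row to a line, values as JSON. move_arm: Moves the arm, as the interface text tells. Its arguments: {"type":"object","properties":{"increments":{"type":"array"}},"required":["increments"]}

```bash
mkdir -p pics
cat > h.py <<'E'
import numpy as np, cv2
from station import *
def snap(n,f):
    c=calibration(n); im=grab_frame(n); cv2.imwrite('pics/'+f,im[:,:,::-1]); np.savez('pics/'+f+'.npz',**c); return im,c
def ray(c,u,v,z):
    d=np.array([(u-c['cx'])/c['fx'],(v-c['cy'])/c['fy'],1]); R=np.array(c['R']);t=np.array(c['t'])
    o=-R.T@t; d=R.T@d; return o+d*(z-o[2])/d[2]
def proj(c,X):
    p=np.array(c['R'])@np.array(X)+np.array(c['t']); return [c['fx']*p[0]/p[2]+c['cx'],c['fy']*p[1]/p[2]+c['cy']]
E
python3 - <<'E'
from h import *
for n in ('scene','side'):
    im,c=snap(n,n+'1.png'); print(n,-np.array(c['R']).T@c['t'])
    cv2.imwrite('pics/%s1b.png'%n,cv2.resize(im,(800,500),interpolation=cv2.INTER_CUBIC)[:,:,::-1])
s=get_obs();print(s)
E
```

```text
scene [1444.08183799 -236.81635314  947.71252239]
side [ 433.94868839 1006.98008844 1074.01681924]
{'clock': 0.1, 'q': array([ 1.19400099,  0.46831262, -0.01158554,  1.60351231,  0.00601891,
        1.0713867 , -0.05628937]), 'joint_vel': array([ 0.00063339, -0.00263146, -0.00077113, -0.00140662, -0.00031479,
       -0.00039261,  0.00016338]), 'tau': array([ 7.20717399e-04, -5.21644235e+01, -1.25363987e-02, -2.44361883e+01,
       -5.67758724e-02,  1.41374968e-02,  4.47209936e-05]), 'tcp_pos': array([ 212.7132189 , -613.66531391,  213.72829796]), 'orientation': array([-7.67072205e-04,  9.86109580e-01,  1.66094151e-01, -1.99615552e-04]), 'ft_force': array([-0.73414254,  0.06084341, -0.54237116]), 'wrist_torque': array([-0.02894631,  0.00713081, -0.01079054]), 'finger_force': 0.0, 'finger_gap': 92.38042500449592}
```

View pics/scene1b.png

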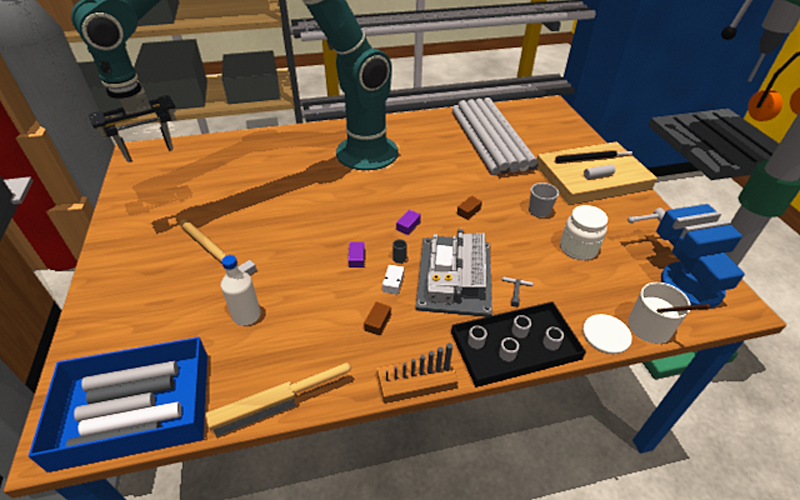

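View pics/side1b.png

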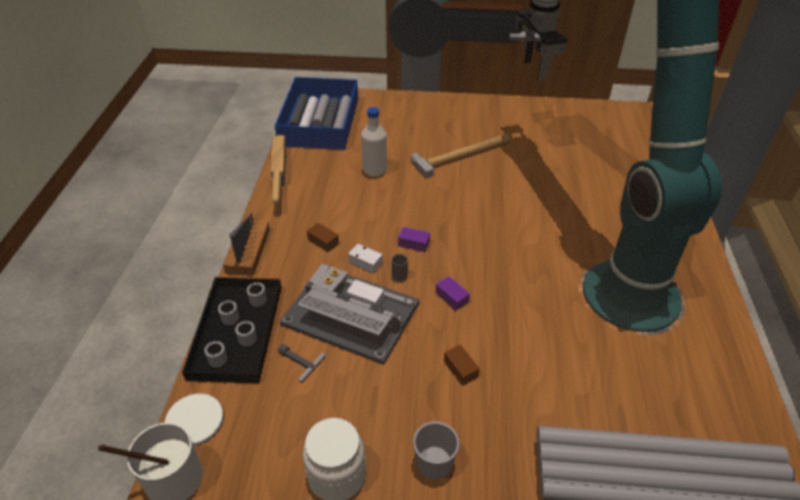

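The scene view shows the jig around (455,275) and the side view shows it around (350,310). The grey-white blank sits on the track at scene (445,257). The holed block at (393,279) is the drilled one, and the purple and brown blocks are decoys. Next I'll enlarge the jig in both views.

Run:
```python
from h import *
a=cv2.imread('pics/scene1.png')[170:260,300:430]; b=cv2.imread('pics/side1.png')[200:295,215:345]
cv2.imwrite('pics/c1.png',cv2.resize(a,None,fx=6,fy=6,interpolation=cv2.INTER_CUBIC))
cv2.imwrite('pics/c2.png',cv2.resize(b,None,fx=6,fy=6,interpolation=cv2.INTER_CUBIC))
```

```text
(no output)
```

View pics/c1.png

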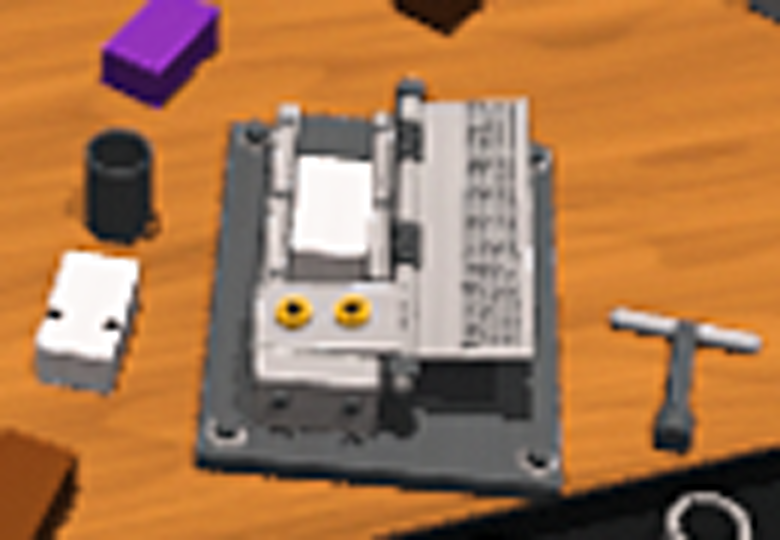

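View pics/c2.png

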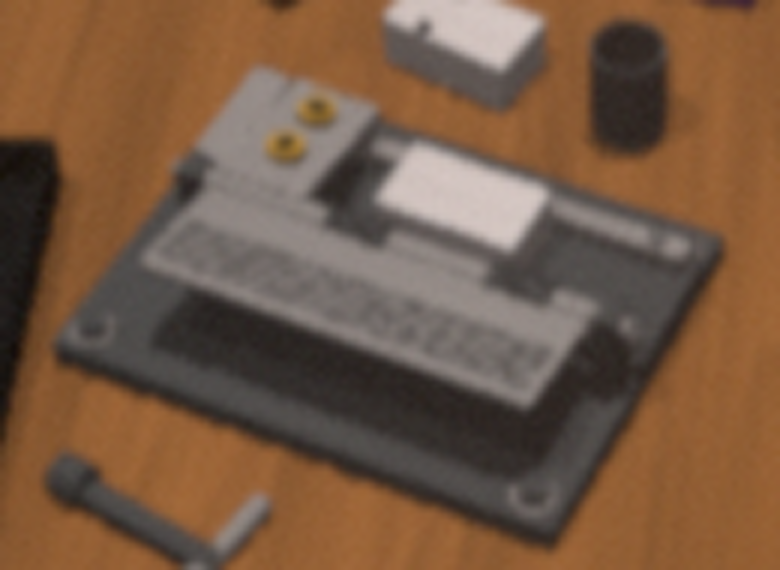

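The crops show the plain blank on the track, with its top centred at scene crop (332,205) and side crop (463,197). The drilled block, at scene crop (85,320) with two holes, lies off the jig and is not the one meant. I'll fit the jig pose and the blank's travel from corners in both views.

Run:
```python
from h import *
from scipy.optimize import least_squares
S=[((110,-60,15),198,460),((110,125,15),560,480),((-140,-60,15),233,122),((-120,104,67),527,98),((70,104,67),533,357),
('b',35,-20,290,247),('b',35,20,368,257),('b',-35,-20,300,157),('b',-35,20,372,160)]
D=[((-140,125,15),552,535),((110,125,15),60,345),((-140,-60,15),720,240),((-120,104,67),530,405),((70,104,67),145,260),
('b',-35,20,520,250),('b',35,20,378,195),('b',-35,-20,550,185),('b',35,-20,415,143)]
def T(p,X):
    c,s=np.cos(p[2]),np.sin(p[2]); return [p[0]+c*X[0]-s*X[1],p[1]+s*X[0]+c*X[1],X[2]]
cs,cd=calibration('scene'),calibration('side')
def f(p):
    r=[]
    for L,c,o in((S,cs,(300,170)),(D,cd,(215,200))):
        for e in L:
            X=e[0] if e[0]!='b' else (p[3]+e[1],e[2],55)
            r+=list(np.array(proj(c,T(p,X)))-np.array(e[-2:])/6-o)
    return np.array(r)
s=least_squares(f,[600,0,0,-40],loss='soft_l1',x_scale=[10,10,.1,10]);p=s.x
print(p,np.degrees(p[2]));print(f(p).reshape(-1,2).round(1).tolist())
```

```text
[ 6.25985960e+02  8.07122901e+01 -3.36754687e-01 -3.60111854e+01] -19.2946223016771
[[-0.6, -2.0], [0.7, 0.1], [-0.6, -1.2], [-0.1, -0.8], [0.1, -1.5], [-0.0, -0.7], [-0.3, -1.3], [-0.6, -0.9], [-0.3, -0.4], [-0.1, -0.2], [-2.2, -0.4], [0.7, -0.9], [-0.4, 0.1], [-1.6, 0.3], [-1.4, -0.1], [-1.1, 0.9], [0.1, 0.6], [-0.4, -0.3]]
```

Call:
move_arm([
  [-0.61,2,5,3,0,0,9],
  [-0.61,4.5,10,6,0,0,18],
  [-0.61,7,15.5,6,0,0,27],
  [-0.61,9.5,21,6,0,0,36],
  [-0.61,12,26.5,6,0,0,45],
  [-0.61,14.5,32,6,0,0,54],
  [-0.61,16.5,37,6,0,0,62],
  [-0.61,18,42,6,0,0,70],
])

```text
clock: 1.1
tcp_pos: [393.3, -192.2, 274.5]
orientation: [0.0, 0.711, 0.703, -0.0]
ft_force: [0.7, -0.3, -1.0]
finger_gap: 74.0
finger_force: 0.0
```

```bash
cat > st.py <<'E'
from h import *
from scipy.spatial.transform import Rotation as Ro
o=get_obs();w=o['orientation'];M=Ro.from_quat([*w[1:],w[0]]).as_matrix()
P=np.array([626,80.7]);c,s=np.cos(-.3368),np.sin(-.3368)
d=o['tcp_pos'][:2]-P
print(o['clock'],o['tcp_pos'].round(1),'jig',(c*d[0]+s*d[1]).round(1),(-s*d[0]+c*d[1]).round(1),'ty',np.degrees(np.arctan2(M[1,1],M[0,1])).round(1),'tz',M[:,2].round(3),'F',o['ft_force'].round(1),'gap',round(o['finger_gap'],1),'q',o['q'].round(2))
E
python3 st.py
```

```text
1.1 [ 393.3 -192.2  274.5] jig -129.4 -334.5 ty -0.6 tz [ 0. -0. -1.] F [ 0.7 -0.3 -1. ] gap 74.0 q [ 0.83  0.07 -0.47  2.    0.03  1.08  0.34]
```

Call:
move_arm([
  [-0.61,2,4.5,0,0,0,9],
  [-0.61,4,9,0,0,0,18],
  [-0.61,6.2,14,0,0,0,27],
  [-0.61,8.4,19,0,0,0,36],
  [-0.61,10.6,24,0,0,0,45],
  [-0.61,12.8,29,-2,0,0,54],
  [-0.61,14.5,33,-5,0,0,63],
  [-0.61,15.6,34.6,-8,0,0,71.3],
])

```text
clock: 2.1
tcp_pos: [548.9, 154.9, 193.5]
orientation: [-0.0, 0.166, 0.986, 0.001]
ft_force: [-0.2, -0.1, -0.3]
finger_gap: 73.8
finger_force: 0.0
```

Call:
move_arm([
  [-0.61,0,0,0,0,0,0],
  [-0.61,0,0,0,0,0,0],
])

```text
clock: 2.35
tcp_pos: [549.0, 151.1, 195.2]
orientation: [0.0, 0.171, 0.985, -0.0]
ft_force: [0.6, -0.3, 0.3]
finger_gap: 74.0
finger_force: 0.0
```

```bash
python3 st.py
python3 - <<'E'
from h import *
im,c=snap('wrist','w1.png')
cv2.imwrite('pics/w1b.png',cv2.resize(im,(800,500),interpolation=cv2.INTER_CUBIC)[:,:,::-1])
P=np.array([626,80.7]);C,S=np.cos(-.3368),np.sin(-.3368)
for X in [(-140,-60,15),(-140,125,15),(110,-60,15),(110,125,15),(-120,104,67),(70,104,67),(-71,-20,55),(-71,20,55),(-1,20,55),(-1,-20,55)]:
    print(X,np.round(np.array(proj(c,[P[0]+C*X[0]-S*X[1],P[1]+S*X[0]+C*X[1],X[2]]))*1.25))
E
```

```text
2.35 [549.  151.1 195.2] jig -96.0 41.0 ty 70.3 tz [ 0. -0. -1.] F [ 0.6 -0.3  0.3] gap 74.0 q [ 0.28  0.49 -0.79  1.78  0.4   1.04  0.57]
(-140, -60, 15) [298. 189.]
(-140, 125, 15) [490. 188.]
(110, -60, 15) [316. 412.]
(110, 125, 15) [479. 411.]
(-120, 104, 67) [478. 217.]
(70, 104, 67) [470. 412.]
(-71, -20, 55) [336. 270.]
(-71, 20, 55) [380. 270.]
(-1, 20, 55) [382. 340.]
(-1, -20, 55) [340. 340.]
```

View pics/w1b.png

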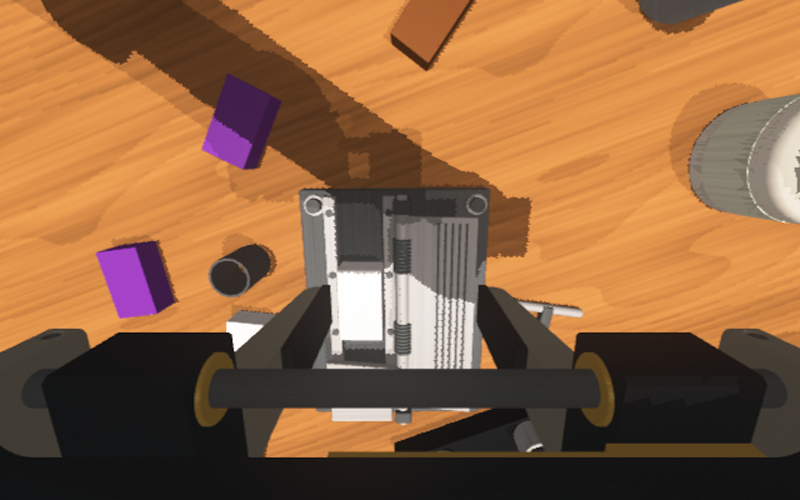

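The wrist view confirms the fit: the base corners are at (301,190) and (488,189), the blank's rear edge is at row 270, and the thumb plate corner is at (478,217). All are within about 2 mm of prediction. I'll descend behind the blank and over the thumb plate.

Call:
move_arm([
  [-0.61,0,0.4,-4,0,0,0.4],
  [-0.61,0,0.4,-8,0,0,0.4],
  [-0.61,0,0.4,-11,0,0,0.4],
  [-0.61,0,0.4,-12,0,0,0.4],
  [-0.61,0,0.4,-12,0,0,0.4],
])

```text
clock: 3.02
tcp_pos: [549.5, 155.4, 75.6]
orientation: [0.001, 0.167, 0.986, 0.0]
ft_force: [0.1, 0.5, 0.6]
finger_gap: 73.8
finger_force: 0.0
```

Call:
move_arm([
  [-0.61,0,0,-0.5,0,0,0],
  [-0.61,0,0,-1.0,0,0,0],
  [-0.61,0,0,-1.5,0,0,0],
  [-0.61,0,0,-2,0,0,0],
  [-0.61,0,0,-2.5,0,0,0],
  [-0.61,0,0,-2.5,0,0,0],
  [-0.61,0,0,-2.5,0,0,0],
])

```text
clock: 3.9
tcp_pos: [549.8, 156.5, 50.1]
orientation: [0.001, 0.167, 0.986, 0.001]
ft_force: [2.1, 1.3, 5.4]
finger_gap: 74.3
finger_force: 2.7
```

```bash
python3 st.py
python3 - <<'E'
from h import *
a,_=snap('scene','s2.png'); b,_=snap('side','d2.png')
f=lambda x:cv2.resize(x,None,fx=5,fy=5,interpolation=cv2.INTER_CUBIC)
cv2.imwrite('pics/v2.png',np.vstack([f(a[165:225,290:440]),f(b[220:280,215:365])])[:,:,::-1])
E
```

```text
3.9 [549.8 156.5  50.1] jig -96.9 46.3 ty 70.8 tz [ 0.002  0.001 -1.   ] F [2.1 1.3 5.4] gap 74.3 q [ 0.17  0.67 -0.66  1.88  0.57  0.79  0.43]
```

View pics/v2.png

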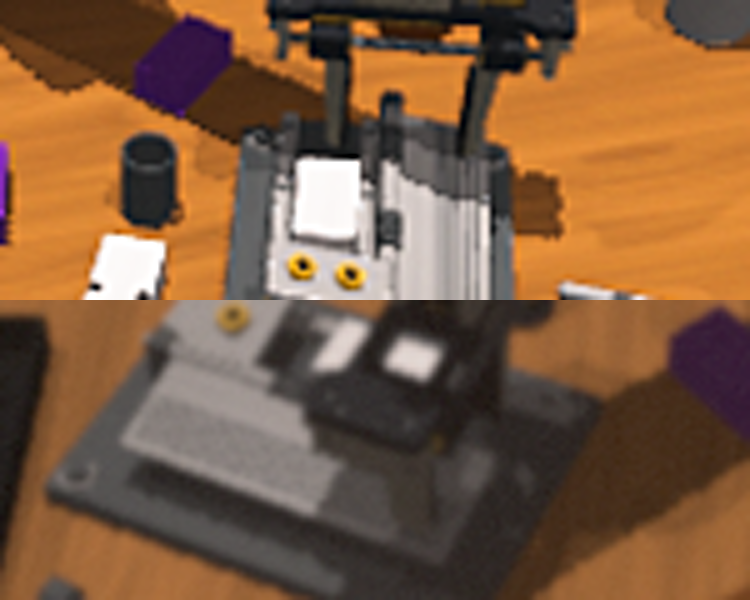

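The pusher tip is behind the blank and the thumb plate is part way down, at z 50 with 5 N. I'll press a little deeper and start pushing.

Call:
move_arm([
  [-0.61,0,0,-0.3,0,0,0],
  [-0.61,0,0,-0.55,0,0,0],
  [-0.61,0.94,-0.33,-0.55,0,0,0],
  [-0.61,1.88,-0.66,-0.55,0,0,0],
  [-0.61,2.83,-0.99,-0.55,0,0,0],
  [-0.61,3.77,-1.32,-0.55,0,0,0],
  [-0.61,3.77,-1.32,-0.55,0,0,0],
])

```text
clock: 4.88
tcp_pos: [585.7, 144.2, 44.1]
orientation: [-0.001, 0.166, 0.986, 0.001]
ft_force: [-1.8, 2.8, 5.7]
finger_gap: 73.6
finger_force: 3.1
```

```bash
python3 st.py
python3 - <<'E'
from h import *
a,_=snap('scene','s3.png'); b,_=snap('side','d3.png')
f=lambda x:cv2.resize(x,None,fx=5,fy=5,interpolation=cv2.INTER_CUBIC)
cv2.imwrite('pics/v3.png',np.vstack([f(a[180:240,290:440]),f(b[205:265,215:365])])[:,:,::-1])
E
```

```text
4.875 [585.7 144.2  44.1] jig -59.0 46.6 ty 70.9 tz [-0.002  0.002 -1.   ] F [-1.8  2.8  5.7] gap 73.6 q [ 0.18  0.72 -0.65  1.8   0.58  0.82  0.48]
```

View pics/v3.png

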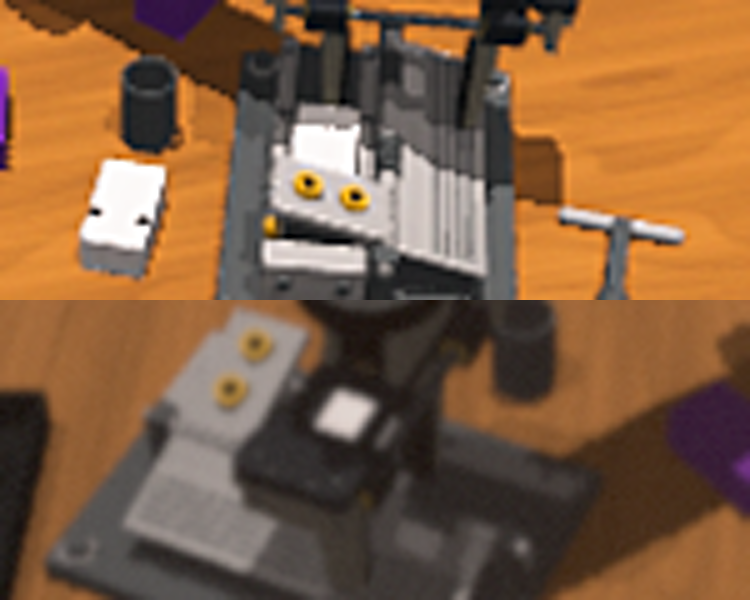

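The bush plate is clearly up, with its bushes at scene crop (308,183) and (353,197), and the blank is moving towards it. I'll carry on pushing.

Call:
move_arm([
  [-0.61,0.75,-0.26,0,0,0,0],
  [-0.61,1.5,-0.53,0,0,0,0],
  [-0.61,2.27,-0.79,0,0,0,0],
  [-0.61,3.0,-1.05,0,0,0,0],
  [-0.61,3.6,-1.26,0,0,0,0],
  [-0.61,4.0,-1.4,0,0,0,0],
  [-0.61,4.25,-1.49,0,0,0,0],
  [-0.61,4.25,-1.49,0,0,0,0],
])

```text
clock: 5.98
tcp_pos: [626.9, 130.1, 44.1]
orientation: [-0.002, 0.166, 0.986, 0.001]
ft_force: [-4.4, 3.9, 6.6]
finger_gap: 73.7
finger_force: 3.7
```

```bash
python3 st.py
```

```text
5.975 [626.9 130.1  44.1] jig -15.5 47.0 ty 70.9 tz [-0.004  0.002 -1.   ] F [-4.4  3.9  6.6] gap 73.7 q [ 0.2   0.77 -0.64  1.7   0.57  0.87  0.54]
```

Call:
move_arm([
  [-0.61,0.19,-0.07,0,0,0,0],
  [-0.61,0.28,-0.1,0,0,0,0],
])

```text
clock: 6.22
tcp_pos: [629.3, 129.3, 44.1]
orientation: [-0.002, 0.166, 0.986, 0.001]
ft_force: [-5.1, 4.0, 6.7]
finger_gap: 74.1
finger_force: 4.1
```

```bash
python3 st.py
```

```text
6.225 [629.3 129.3  44.1] jig -13.0 46.9 ty 70.9 tz [-0.004  0.002 -1.   ] F [-5.1  4.   6.7] gap 74.1 q [ 0.2   0.77 -0.64  1.69  0.57  0.88  0.55]
```

Still sliding at about 5 N. I'll creep in 2 mm steps until the force climbs.

Call:
move_arm([
  [-0.61,0.14,-0.05,0,0,0,0],
  [-0.61,0.28,-0.1,0,0,0,0],
  [-0.61,0.28,-0.1,0,0,0,0],
])

```text
clock: 6.6
tcp_pos: [632.0, 128.3, 44.1]
orientation: [-0.002, 0.166, 0.986, 0.001]
ft_force: [-5.3, 3.7, 7.5]
finger_gap: 73.8
finger_force: 4.4
```

Call:
move_arm([
  [-0.61,0.1,-0.035,0,0,0,0],
  [-0.61,0.19,-0.07,0,0,0,0],
  [-0.61,0.19,-0.07,0,0,0,0],
])

```text
clock: 6.98
tcp_pos: [632.2, 128.3, 44.0]
orientation: [-0.004, 0.165, 0.986, 0.0]
ft_force: [-8.9, 4.5, 10.3]
finger_gap: 74.2
finger_force: 6.2
```

```bash
python3 st.py
```

```text
6.975 [632.2 128.3  44. ] jig -9.9 46.9 ty 70.9 tz [-0.008  0.002 -1.   ] F [-8.9  4.5 10.3] gap 74.2 q [ 0.2   0.78 -0.64  1.68  0.57  0.88  0.55]
```

The motion stalled at jig x -9.9, against an expected -10, and the force is rising, so the blank is at the stop. One firmer nudge, then a look before letting go.

Call:
move_arm([
  [-0.61,0.19,-0.07,0,0,0,0],
  [-0.61,0.28,-0.1,0,0,0,0],
  [-0.61,0.28,-0.1,0,0,0,0],
])

```text
clock: 7.35
tcp_pos: [632.4, 128.2, 43.9]
orientation: [-0.006, 0.165, 0.986, -0.0]
ft_force: [-15.4, 5.5, 14.9]
finger_gap: 74.0
finger_force: 9.3
```

```bash
python3 st.py
python3 - <<'E'
from h import *
a,_=snap('scene','s4.png'); b,_=snap('side','d4.png')
f=lambda x:cv2.resize(x,None,fx=5,fy=5,interpolation=cv2.INTER_CUBIC)
cv2.imwrite('pics/v4.png',np.vstack([f(a[180:240,290:440]),f(b[205:265,215:365])])[:,:,::-1])
E
```

```text
7.35 [632.4 128.2  43.9] jig -9.7 47.0 ty 71.0 tz [-0.013  0.002 -1.   ] F [-15.4   5.5  14.9] gap 74.0 q [ 0.2   0.78 -0.65  1.68  0.57  0.89  0.56]
```

View pics/v4.png

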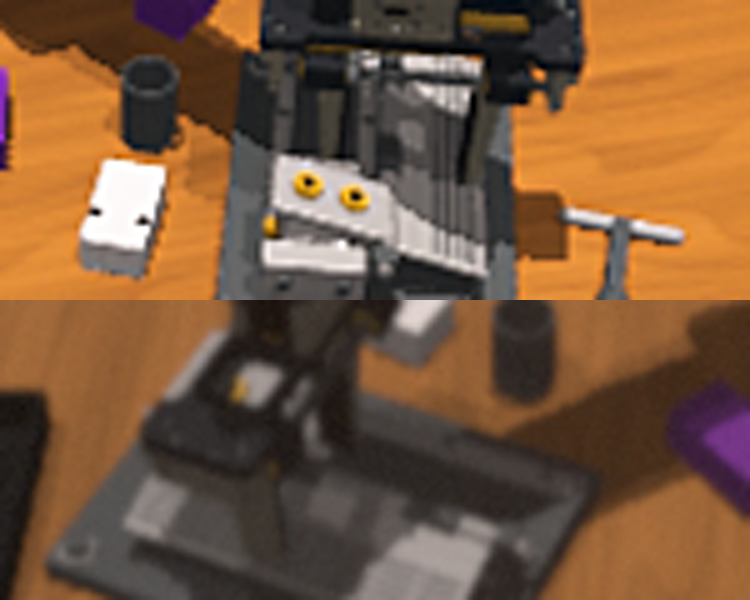

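The blank is under the raised plate and firm against the stop, at 15 N with no travel. I'll back off, then lift so that the bush plate closes.

Call:
move_arm([
  [-0.61,-0.6,0.2,0,0,0,0],
  [-0.61,-1.4,0.5,0,0,0,0],
  [-0.61,-1.7,0.6,0.4,0,0,0],
  [-0.61,-1.7,0.6,1,0,0,0],
  [-0.61,-1.7,0.6,1.8,0,0,0],
  [-0.61,-1.7,0.6,3,0,0,0],
  [-0.61,-1.7,0.6,6,0,0,0],
  [-0.61,-1.7,0.6,10,0,0,0],
])

```text
clock: 8.45
tcp_pos: [620.6, 128.9, 143.6]
orientation: [-0.002, 0.167, 0.986, -0.001]
ft_force: [0.5, -0.5, -0.7]
finger_gap: 74.2
finger_force: 0.0
```

Call:
move_arm([
  [-0.61,-3,0,5,0,0,0],
  [-0.61,-7,0,10,0,0,0],
  [-0.61,-12,0,12,0,0,0],
  [-0.61,-15,0,13,0,0,0],
  [-0.61,-15,0,13,0,0,0],
  [-0.61,-15,0,13,0,0,0],
])

```text
clock: 9.2
tcp_pos: [472.7, 129.2, 273.9]
orientation: [-0.0, 0.167, 0.986, -0.0]
ft_force: [0.2, -0.2, 0.3]
finger_gap: 73.6
finger_force: 0.0
```

```bash
python3 st.py
python3 - <<'E'
from h import *
a,_=snap('scene','s5.png'); b,_=snap('side','d5.png')
f=lambda x:cv2.resize(x,None,fx=5,fy=5,interpolation=cv2.INTER_CUBIC)
cv2.imwrite('pics/v5.png',np.vstack([f(a[185:245,290:440]),f(b[205:265,215:365])])[:,:,::-1])
P=np.array([626,80.7]);C,S=np.cos(-.3368),np.sin(-.3368)
for n,ox,oy,k in(('scene',290,185,0),('side',215,205,300)):
  c=calibration(n)
  for X in [(0,-20,55),(0,20,55),(25,-35,63),(70,-35,63),(25,20,63)]:
    q=np.array(proj(c,[P[0]+C*X[0]-S*X[1],P[1]+S*X[0]+C*X[1],X[2]]));print(n,X,np.round((q-[ox,oy])*5+[0,k]))
E
```

```text
9.2 [472.7 129.2 273.9] jig -160.8 -4.9 ty 70.8 tz [-0.001 -0.001 -1.   ] F [ 0.2 -0.2  0.3] gap 73.6 q [ 0.45  0.25 -0.9   1.87  0.22  1.12  0.7 ]
scene (0, -20, 55) [292. 128.]
scene (0, 20, 55) [355. 134.]
scene (25, -35, 63) [266. 146.]
scene (70, -35, 63) [261. 200.]
scene (25, 20, 63) [355. 154.]
side (0, -20, 55) [342. 392.]
side (0, 20, 55) [308. 441.]
side (25, -35, 63) [314. 351.]
side (70, -35, 63) [243. 327.]
side (25, 20, 63) [266. 417.]
```

View pics/v5.png

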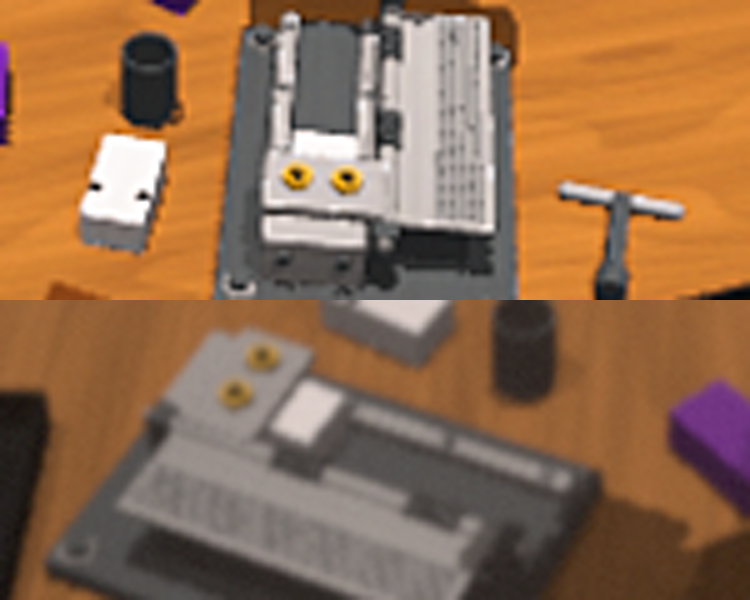

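The bush plate lies flat on the blank. The blank's rear edge, at scene crop row 130 and side crop (342,392), matches the predicted home position. The neighbouring items are where they were, and the arm is clear.

```bash
python3 -c "from station import *; print(close_job())"
```

```text
the job is handed in; nothing more can be done
None
```

The blank is fully home against the end stop with the bush plate closed flat on it, the arm is clear, and the job was handed in at about 9 s on the robot's clock.

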